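# Height-check two coffee cans under the gauge bar

### The arm

A 6-joint arm with a two-finger parallel gripper is mounted at the origin on the work surface. World frame = base frame: x ahead of the robot, y to its left, z up, the work surface at z = 0. Lengths are in m, angles in rad, forces in N, time in s.
With the tool pointing down it reaches from about 0.275 to 0.825 m from the base axis. Payload 5.2 kg.
Tool frame: the origin (TCP) lies midway between the tips of the shut fingers; the grasp point (between the pads) lies 19 mm behind it; z points along the fingers, y is the direction in which the jaws open and shut (so a half turn about z gives the same grasp; the last joint's range is limited). The gripper opens to 93 mm and grips with 3 to 60 N. Pads are 15 mm wide; open, the fingers measure 128 mm over their backs; the gripper's body (75 mm by 188 mm) begins 65 mm behind the grasp point.
Start: joints at [-1.544, 0.259, 1.535, -0, 1.348, -0.203], TCP at [0.125, -0.536, 0.219] pointing down, gripper open.
Joint ranges: [-3.14, 3.14], [-0.91, 2.08], [0.19, 2.58], [-1.22, 4.36], [0.22, 2.71], [-3.12, 3.12]. Speed limits (rad/s): [2.57, 2.57, 3.14, 3.14, 3.14, 3.14].

### API

Orientations are given as a unit quaternion [x, y, z, w].
In Python, from workcell import bot, imaging gives the robot as it stands. The module is installed in compiled form; this text tells all that it offers.
- The arm moves only by the tool step_arm, never from a script. Its argument "increments" is a list of rows, each an object with "travel": the shift along the tool's x, y, z in cm, a list of three; "turn": the turn about the tool's z in degrees; "claw": the opening in per cent of the stroke, from 0 (shut) to 100 (fully open). A call has 1 to 12 rows; each row shifts and turns the commanded pose from where the row before left it, along the tool's axes as they then stand; what a row does not reach is not made up. A row lasts 1/12 s, in which the tool goes at most 41.7 mm and 7.16 degrees, less where a joint would pass 70% of its speed; a pose out of reach is approached as far as the arm can. A call is refused whole if a number of a shift passes 4.17 or a number of a turn 7.16, either way. A call with a gripper value outside its range is refused whole. The fingers move at their own pace and stop on an object; "grip_force" is the grip in N (left out, the last holds). Time passes only in rows, so rows that do not move let the fingers close. It gives the time, the measured TCP pose, the force and the opening at its end, in the units of the state.
- bot.get_obs(): the state, without advancing time (a new reading comes with each control period).
- imaging.get_image(name): name is "scene" or "top" or "wrist"; returns the picture (384x512x3 uint8, blue, green, red); there is no depth.
- imaging.calibration(name): a dict with "fov_y" (degrees; the focal length in pixels is half the picture's height over the tangent of half this angle, whatever the lens; pixels are square), "cx", "cy" (the principal point, pixels), "xyz" and "rotation" of the camera in the world. Camera axes: x right, y down, z forward; pixel columns grow to the right and rows downward; lengths in m; the calibration is good to about 2 mm. A picture is of the moment at which its call begins: read the wrist's pose just before it. calibration takes no time and is no camera call; for the wrist camera it gives the pose at the moment of the call.
- bot.job_done(): hands the job in, once; it reports no verdict.
Trained networks look in the newest picture that a camera, given by its name, has taken for a name from the list of things; names that differ only in an ending like _2 or _b are one class to them, and where a whole thing is asked for, a point or a joint stands for the part that bears it (a point fixed in the world has none). Each returns a list of dicts, best first, with "p" (0 to 1); they miss things now and then, are a little off and sometimes report something else, mostly with a low value. They report only what shows in the picture. A call takes as long as a camera call. They do not tell look-alikes from the thing itself.
- imaging.cut_out(camera, label): "pixels" (384x512 bool, what is visible of it) and "extent" ([left, top, right, bottom] in pixels, round what is visible of it).
- imaging.pinpoint(camera, label): "xy" ([column, row] in pixels: a listed point, or the origin of a listed thing).
The state is a dict: "clock": time; "joint_pos": joint angles; "qd": joint speeds; "joint_efforts": joint torques, N m; "eef_pos": TCP position; "ee_rot": TCP orientation; "force": force on the tool from outside, world axes, zero at the start; "moment": the same for the moment, N m; "opening": opening from 0.0 (shut) to 1.0 (fully open).
Only numpy, scipy, OpenCV 4.12 (cv2) and the standard library are available. Lean on these libraries where they do the work, as an engineer would, in place of code of your own. Each camera call takes 0.05 s, during which the arm holds its last target.

### The job

Check both canned coffees with the height gauge: keeping the carriers flat on the table, gently slide each one forward, can end first, under the yellow bar. One can is too tall and will stop against the bar: let it touch, do not force it, then draw its carrier back and slide it onto the red hold mat. Leave the other carrier, whose can clears, with its whole can just past the bar and its finger pocket still on the near side, and leave the other things alone.

Things in the scene. Friction and masses are not known exactly. Their poses are not given: they have to be found in the camera images.
- carrier_a: open grey carrier, 184 long (its x) x 109 wide (y) x 50 high, walls 5, floor 4 thick, 0.16 kg; origin: middle of its underside. From the rear (-x, towards the robot): empty finger pocket, x -87 to -47; solid blue block, x -47 to -12, 50 high; compartment, x -12 to 87, with a loose upright coffee can, 96 across, 0.2 kg, its top 74 (good) or 81 (too tall) above the table: one of each, in either carrier
- carrier_b: a second carrier, the same in every size as carrier_a, with a can like it; one of the two holds the good can and the other the too-tall can, and which is which changes from time to time; origin: middle of its underside, +x towards the can, -x the finger pocket
- carrier_a_pocket (a point): centre of the finger pocket of carrier_a, 67 behind the carrier's origin (-x) and 27 above its underside; the pocket is 40 long (carrier's x) x 99 wide (y), 46 deep, open at the top
- carrier_b_pocket (a point): centre of the finger pocket of carrier_b, 67 behind the carrier's origin (-x) and 27 above its underside; the pocket is 40 long (carrier's x) x 99 wide (y), 46 deep, open at the top
- bar: fixed yellow gauge bar, 10 (its x) x 360 (y) x 12 high; origin at its centre; underside 77.5, top 89.5 above the table. Carriers go under it along its +x, away from the robot. On three posts, 24 (x) x 20 (y), at y -170, 0, 170: two lanes 150 wide, centred at y -85 and 85. One carrier starts before each lane, pocket towards the robot, up to 0.15 rad askew, its front 20 to 70 short of the bar
- mat: the flat red hold mat, 260 (its x) x 220 (its y), 1 thick, without a lip (it is level with the table for sliding); origin at its centre. It lies to the left or the right of the lanes, in line with their near side
- scale: black bench scale with a steel plate, 200 x 170 x 34 high, fixed; origin at the middle of its underside; it stands on the other side than the mat. Not used
- bowl_1: white ceramic bowl, 90 across, 60 high, left of the gauge; origin under its centre. Leave alone
- bowl_2: white ceramic bowl, 90 across, 60 high, right of the gauge; origin under its centre. Leave alone
- jar: amber jar with a black cap, 80 across, 110 high, far left; origin under its centre. Leave alone
- brush: cleaning brush, 170 long, lying on the table, right of the gauge; origin near its middle. Leave alone
- mug: blue mug, 80 across, 90 high, left; origin under its centre. Leave alone
- spare: upright coffee can with a red band, 96 across, 70 high, right; origin under its centre. Not part of the check, leave alone
Mind the look-alikes: they are no part of the job. What is shaped like the carrier_a but purple is not meant.

How it is judged:
By the outcome, as a careful person would: the job done as asked, in the order asked, and still so for the second after the job is handed in, with the robot touching nothing.
It also fails if it takes over 54 s, if anything falls off the work surface, if the arm or the gripper's body presses on something with over 40 N, if the wrist force passes 120 N, or if a joint passes its speed limit or range.

## Working session

There is one attempt and no reset: what is moved stays moved. The work goes in short steps, Python scripts to look and compute and a tool call to move; the robot and the scene stay as the last step left them, time stands still between calls to the robot, and variables do not carry over. Pictures are saved under pics/ and viewed, and the job is handed in when it is done.

Besides the shell and the picture viewer there is one more tool, called after ">>>" as name([rows], argument=value, ...), one row to a line, values as JSON. step_arm: Moves the arm, as the interface text tells. Its arguments: {"type":"object","properties":{"increments":{"type":"array"},"grip_force":{"type":"number"}},"required":["increments"]}

```bash
mkdir -p pics; ls
python3 - <<'E'
from workcell import bot, imaging
import cv2
print(bot.get_obs())
for n in ("top","scene"):
    im=imaging.get_image(n); cv2.imwrite(f"pics/{n}0.png",im); print(n,imaging.calibration(n))
E
```

```text
pics
{'clock': 0.0, 'joint_pos': array([-1.54377453e+00,  2.59328584e-01,  1.53607677e+00,  1.01150250e-05,
        1.34798811e+00, -2.02803308e-01]), 'qd': array([-5.32863522e-04, -4.69813220e-04, -1.59081817e-03,  4.65495118e-05,
       -8.67362193e-04,  2.95818067e-04]), 'joint_efforts': array([ 6.60313563e-04, -4.37310970e+01, -2.84001607e+01,  7.19132437e-02,
        4.15282126e-02, -1.41223554e-04]), 'eef_pos': array([ 0.12530373, -0.53498008,  0.217828  ]), 'ee_rot': array([ 9.93404541e-01,  1.14658659e-01,  8.39480461e-05, -8.96498551e-04]), 'force': array([-0.20558717,  0.13748909, -1.289909  ]), 'moment': array([ 0.01855618, -0.00180682, -0.09382314]), 'opening': 1.0035739560037322}
top {'fov_y': 51.308114095935785, 'cx': 256.41149152648114, 'cy': 194.73847884269395, 'xyz': array([1.15033219e-01, 1.87833711e-04, 1.68985315e+00]), 'rotation': array([ 0.71331943, -0.69360847,  0.0695677 , -0.07240872])}
scene {'fov_y': 44.51934448396133, 'cx': 261.4882337525861, 'cy': 181.55847193651513, 'xyz': array([1.26763082, 1.1646478 , 1.26993722]), 'rotation': array([ 0.26448292,  0.86551788, -0.40463148, -0.13115239])}
```

View pics/top0.png

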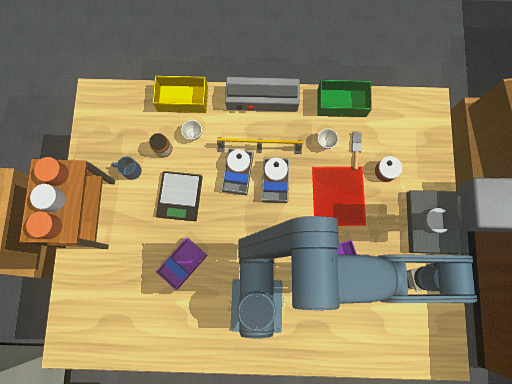

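View pics/scene0.png

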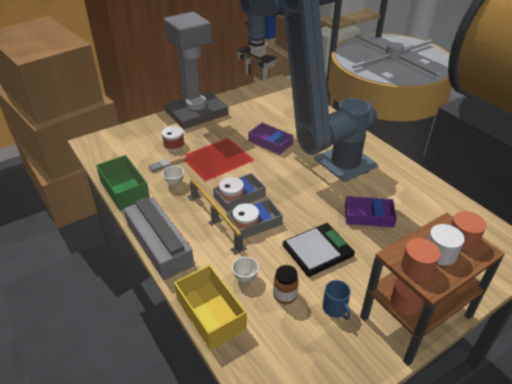

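The top view shows the grey carriers at about (237,172) and (275,180), in front of the yellow bar at row ~143. The red mat is at (339,195) and the scale at (180,195). The two purple carriers, at (182,263) and (345,248), are look-alikes and not meant; only the grey ones fit the description. I'll confirm that in an enlarged crop.

```bash
cat > h.py <<'E'
import numpy as np, cv2
from scipy.spatial.transform import Rotation as R
from workcell import bot, imaging
def cam(n):
    c=imaging.calibration(n); f=192/np.tan(np.radians(c['fov_y']/2))
    M=np.array(c['rotation']); M=R.from_quat(M).as_matrix() if M.size==4 else M
    return f,c['cx'],c['cy'],np.array(c['xyz']),M
def back(n,uv,z,C=None):
    f,cx,cy,t,M=C or cam(n); d=M@np.array([(uv[0]-cx)/f,(uv[1]-cy)/f,1]); return t+d*(z-t[2])/d[2]
def proj(n,P,C=None):
    f,cx,cy,t,M=C or cam(n); p=(np.atleast_2d(P)-t)@M; return np.c_[cx+f*p[:,0]/p[:,2],cy+f*p[:,1]/p[:,2]]
E
python3 - <<'E'
from h import *
im=imaging.get_image("top")
cv2.imwrite("pics/crop0.png",cv2.resize(im[120:240,200:380],None,fx=4.4,fy=4.4,interpolation=cv2.INTER_CUBIC))
for l,z in (("carrier_a",0),("carrier_a_pocket",.027),("bar",.0835),("mat",0.0),("scale",0)):
    for d in imaging.pinpoint("top",l): print(l,d['p'],d['xy'],back("top",d['xy'],z).round(4))
print(bot.get_obs()['clock'], proj("top",[[0,0,0],[.5,0,0]]))
E
```

```text
carrier_a 0.91 [180.9, 263.9] [0.1566 0.3182 0.    ]
carrier_a 0.78 [334.9, 256.4] [ 0.2055 -0.3236  0.    ]
carrier_a 0.74 [237.2, 175.6] [0.5422 0.098  0.    ]
carrier_a 0.58 [273.1, 179.3] [ 0.5299 -0.0587  0.    ]
carrier_a_pocket 0.86 [237.4, 188.4] [0.4792 0.0934 0.027 ]
carrier_a_pocket 0.73 [173.2, 272.1] [0.1221 0.3424 0.027 ]
carrier_a_pocket 0.55 [384.6, 169.3] [ 0.5809 -0.536   0.027 ]
bar 0.66 [253.8, 142.1] [0.6684 0.0287 0.0835]
mat 0.76 [335.3, 198.7] [ 0.4515 -0.328   0.    ]
scale 0.6 [177.6, 194.7] [0.4501 0.3519 0.    ]
0.4 [[256.16096634 304.99198933]
 [259.42116239 185.64596519]]
```

View pics/crop0.png

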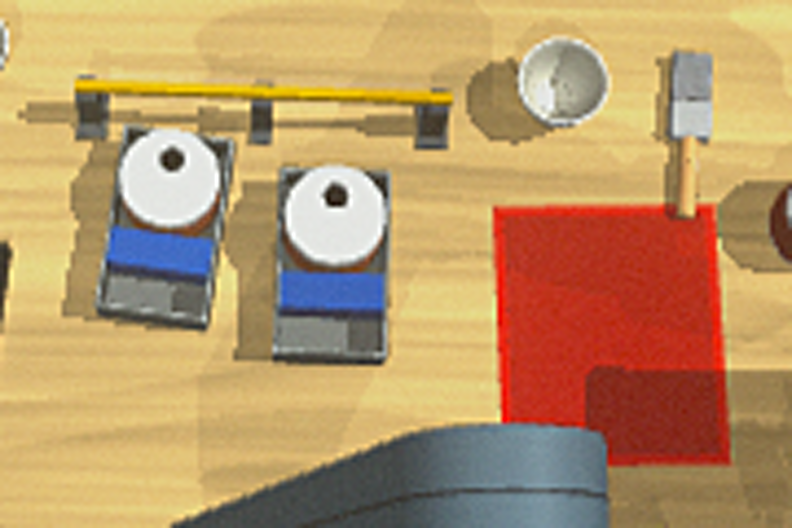

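The enlarged crop confirms two grey carriers, each with a white-topped can and blue block, one in front of each lane. Next I'll turn the corners picked from the crop into poses.

Run:
```python
from h import *
g=lambda p,z: back("top",(p[0]/4.4+200-.4,p[1]/4.4+120-.4),z)[:2]
b=[g((76,86),.0895),g((451,98),.0895)]; d=b[0]-b[1]; print("bar",b,sum(b)/2,np.linalg.norm(d),"yaw",np.degrees(np.arctan2(-d[0],d[1])))
for n,q in (("L",[(98,310),(208,327),(234,143),(127,128)]),("R",[(274,360),(386,362),(388,170),(281,170)])):
    P=[g(p,.05) for p in q]; r=(P[0]+P[1])/2; f=(P[2]+P[3])/2; d=f-r
    print(n,"rear",r,"front",f,"len",np.linalg.norm(d),"w",np.linalg.norm(P[0]-P[1]),np.linalg.norm(P[2]-P[3]),"yaw",np.degrees(np.arctan2(d[1],d[0])))
print("mat",[g(p,0) for p in ((495,207),(715,206),(730,463))])
```

```text
bar [array([0.67506074, 0.1842107 ]), array([ 0.67296252, -0.17407653])] [0.67401163 0.00506708] 0.3582933724322352 yaw -0.335534863944679
L rear [0.4584437  0.10431054] front [0.64113951 0.0846693 ] len 0.18374857237228084 w 0.10630626591725173 0.10540833341343413 yaw -6.136182149298495
R rear [ 0.42196471 -0.06510242] front [ 0.61037367 -0.06588217] len 0.18841057476332215 w 0.10617872291348761 0.10372602202113367 yaw -0.23712279383126614
mat [array([ 0.59164669, -0.22816379]), array([ 0.5987587 , -0.44683597]), array([ 0.3419769 , -0.45497263])]
```

>>> step_arm([
  {"travel":[0,0,0],"turn":-7,"claw":35},
  {"travel":[0,0,0],"turn":-7,"claw":35},
  {"travel":[0,0,0],"turn":-7,"claw":35},
  {"travel":[0,0,0],"turn":-7,"claw":35},
  {"travel":[0,0,0],"turn":-7,"claw":35},
  {"travel":[0,0,0],"turn":-7,"claw":35},
  {"travel":[0,0,0],"turn":-7,"claw":35},
  {"travel":[0,0,0],"turn":-7,"claw":35},
  {"travel":[0,0,0],"turn":-7,"claw":35},
  {"travel":[0,0,0],"turn":-7,"claw":35},
  {"travel":[0,0,0],"turn":-6.8,"claw":35},
])

```text
clock: 1.32
eef_pos: [0.1253, -0.5355, 0.2187]
ee_rot: [0.705, 0.709, 0.0, -0.0]
force: [0.5, 0.3, 0.7]
opening: 0.355
```

>>> step_arm([
  {"travel":[2,1,0],"turn":0,"claw":35},
  {"travel":[3.2,2,0],"turn":0,"claw":35},
  {"travel":[3.2,2,0],"turn":0,"claw":35},
  {"travel":[3.2,2,0],"turn":0,"claw":35},
  {"travel":[3.2,2,0],"turn":0,"claw":35},
  {"travel":[3.2,2,0],"turn":0,"claw":35},
  {"travel":[3.2,2,0],"turn":0,"claw":35},
  {"travel":[3.2,2,0],"turn":0,"claw":35},
  {"travel":[3.2,2,0],"turn":0,"claw":35},
  {"travel":[3.2,2,0],"turn":0,"claw":35},
  {"travel":[3.2,2,0],"turn":0,"claw":35},
  {"travel":[3.2,2,0],"turn":0,"claw":35},
])

```text
clock: 2.32
eef_pos: [0.3561, -0.162, 0.219]
ee_rot: [0.707, 0.707, 0.0, 0.001]
force: [0.1, -0.9, 0.4]
opening: 0.35
```

>>> step_arm([
  {"travel":[3.2,2,0],"turn":0,"claw":35},
  {"travel":[3.2,2,0],"turn":0,"claw":35},
  {"travel":[2.4,2,0],"turn":0,"claw":35},
  {"travel":[1,0.9,0],"turn":0,"claw":35},
  {"travel":[0,0,0],"turn":0,"claw":35},
])

```text
clock: 2.73
eef_pos: [0.426, -0.0635, 0.2188]
ee_rot: [0.706, 0.708, 0.001, 0.0]
force: [-1.1, -0.6, 0.0]
opening: 0.347
```

Run:
```python
from h import *
print(bot.get_obs()['eef_pos'], imaging.calibration("wrist"))
im=imaging.get_image("wrist"); cv2.imwrite("pics/w1.png",im)
C=cam("wrist"); 
for d in imaging.pinpoint("wrist","carrier_a_pocket"): print(d, back("wrist",d['xy'],.027,C))
```

```text
[ 0.42599307 -0.06347686  0.21880095] {'fov_y': 65.31553966112173, 'cx': 252.98540651985047, 'cy': 191.6887279430442, 'xyz': array([0.42593813, 0.01829559, 0.38452746]), 'rotation': array([0.98883547, 0.00207954, 0.00141005, 0.14899026])}
{'xy': [312.4, 12.4], 'p': 0.89} [0.48779538 0.10471301 0.027     ]
{'xy': [71.7, 296.2], 'p': 0.68} [ 0.17307023 -0.24715061  0.027     ]
```

View pics/w1.png

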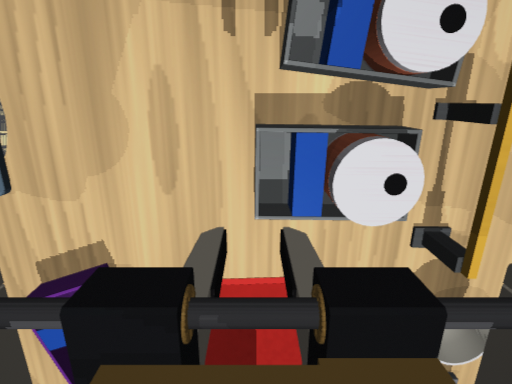

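The wrist view shows the right-hand grey carrier at columns 256–420, rows 126–218. Its rear wall lies midway between the finger columns.

Run:
```python
from h import *
C=cam("wrist")
for p in ((256,127),(256,218),(408,218),(420,128)): print(p,back("wrist",p,.05,C)[:2])
for p in ((434,114),(412,238)): print(p,back("wrist",p,.0,C)[:2])
for p in ((283,68),(455,85)): print(p,back("wrist",p,.05,C)[:2])
for p in ((472,276),(512,100)): print(p,back("wrist",p,.0895,C)[:2])
```

```text
(256, 127) [ 0.42834172 -0.01285252]
(256, 218) [ 0.42892274 -0.12004505]
(408, 218) [ 0.61145908 -0.11964074]
(420, 128) [ 0.60812236 -0.01349714]
(434, 114) [ 0.65010283 -0.00083553]
(412, 238) [ 0.64974606 -0.1703188 ]
(283, 68) [0.45598076 0.0471716 ]
(455, 85) [0.63753504 0.031019  ]
(472, 276) [ 0.67259532 -0.17381337]
(512, 100) [0.66874839 0.01611565]
```

>>> step_arm([
  {"travel":[-0.1,0.2,1.5],"turn":0,"claw":35},
  {"travel":[0,0,3],"turn":0,"claw":35},
  {"travel":[0,0,3.5],"turn":0,"claw":35},
  {"travel":[0,0,3.5],"turn":0,"claw":35},
  {"travel":[0,0,3],"turn":0,"claw":35},
  {"travel":[0,0,2.5],"turn":0,"claw":35},
  {"travel":[0,0,1.6],"turn":0,"claw":35},
  {"travel":[0,0,1],"turn":0,"claw":35},
  {"travel":[0,0,0.5],"turn":0,"claw":35},
  {"travel":[0,0,0],"turn":0,"claw":35},
])

```text
clock: 3.67
eef_pos: [0.4254, -0.0675, 0.0169]
ee_rot: [0.708, 0.706, -0.0, -0.001]
force: [-0.1, 0.5, 0.7]
opening: 0.351
```

Run:
```python
from h import *
print(bot.get_obs()['eef_pos'],bot.get_obs()['force'])
im=imaging.get_image("wrist"); cv2.imwrite("pics/w2.png",im)
```

```text
[ 0.42541299 -0.06752505  0.01691508] [-0.09182768  0.45666359  0.72223685]
```

View pics/w2.png

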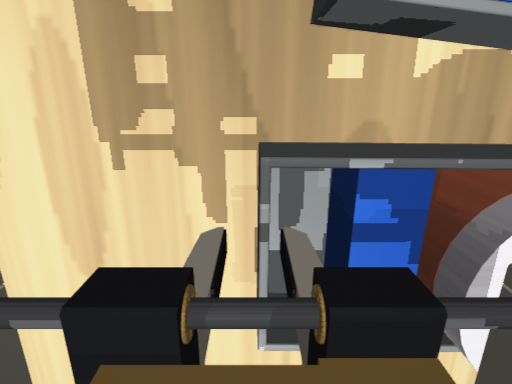

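The fingers straddle the rear wall, which is at column ~265 with the fingers at 215 and 290. I'll close now.

>>> step_arm([
  {"travel":[0,0.2,0],"turn":0,"claw":35},
  {"travel":[0,0,0],"turn":0,"claw":20},
  {"travel":[0,0,0],"turn":0,"claw":10},
  {"travel":[0,0,0],"turn":0,"claw":0},
  {"travel":[0,0,0],"turn":0,"claw":0},
  {"travel":[0,0,0],"turn":0,"claw":0},
  {"travel":[0,0,0],"turn":0,"claw":0},
], grip_force=25)

```text
clock: 4.3
eef_pos: [0.4291, -0.0669, 0.018]
ee_rot: [0.707, 0.707, 0.0, 0.001]
force: [-0.3, -0.9, 3.2]
opening: 0.055
```

>>> step_arm([
  {"travel":[-0.05,0.2,0],"turn":0,"claw":0},
  {"travel":[-0.15,0.4,0],"turn":0,"claw":0},
  {"travel":[-0.2,0.5,0],"turn":0,"claw":0},
  {"travel":[-0.2,0.5,0],"turn":0,"claw":0},
  {"travel":[-0.2,0.5,0],"turn":0,"claw":0},
  {"travel":[-0.2,0.5,0],"turn":0,"claw":0},
  {"travel":[-0.2,0.5,0],"turn":0,"claw":0},
  {"travel":[-0.15,0.5,0],"turn":0,"claw":0},
  {"travel":[0,0.4,0],"turn":0,"claw":0},
  {"travel":[0,0.3,0],"turn":0,"claw":0},
  {"travel":[0,0.1,0],"turn":0,"claw":0},
])

```text
clock: 5.22
eef_pos: [0.4715, -0.08, 0.018]
ee_rot: [0.707, 0.707, -0.001, -0.001]
force: [-6.6, -0.2, 10.9]
opening: 0.054
```

Run:
```python
from h import *
print(bot.get_obs()['eef_pos'],bot.get_obs()['force'])
im=imaging.get_image("wrist"); im2=imaging.get_image("scene")
cv2.imwrite("pics/w3.png",np.hstack([im[:,:400],cv2.resize(im2[150:270,150:300],(400,384//1)[:2],interpolation=cv2.INTER_CUBIC)]))
```

```text
[ 0.47154832 -0.07998046  0.01799299] [-6.60023567 -0.20455446 10.94289618]
```

View pics/w3.png

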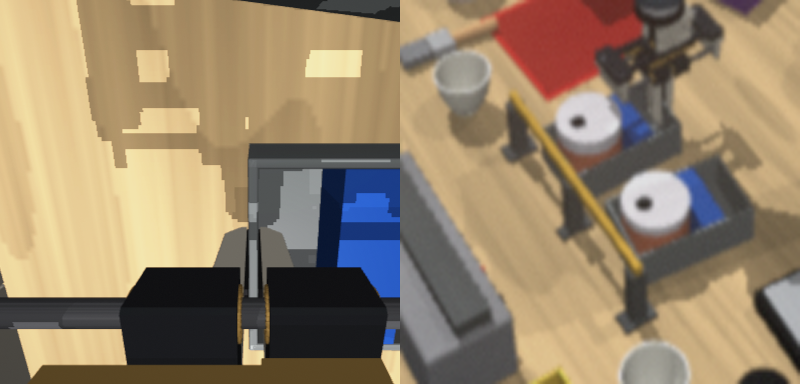

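>>> step_arm([
  {"travel":[0,0,-0.03],"turn":0,"claw":0},
  {"travel":[0,0,0],"turn":0,"claw":0},
])

```text
clock: 5.48
eef_pos: [0.4718, -0.08, 0.018]
ee_rot: [0.707, 0.707, -0.0, -0.001]
force: [-4.1, 0.0, 6.2]
opening: 0.054
```

>>> step_arm([
  {"travel":[0,0.1,-0.02],"turn":0,"claw":0},
  {"travel":[0,0.2,0],"turn":0,"claw":0},
  {"travel":[0,0.2,0],"turn":0,"claw":0},
  {"travel":[0,0.2,0],"turn":0,"claw":0},
  {"travel":[0,0.1,0],"turn":0,"claw":0},
])

```text
clock: 5.9
eef_pos: [0.4808, -0.0802, 0.018]
ee_rot: [0.707, 0.707, -0.0, -0.0]
force: [-3.3, -0.7, 2.1]
opening: 0.053
```

>>> step_arm([
  {"travel":[0,0.1,0],"turn":0,"claw":0},
  {"travel":[0,0.1,0],"turn":0,"claw":0},
  {"travel":[0,0.1,0],"turn":0,"claw":0},
])

```text
clock: 6.15
eef_pos: [0.4836, -0.0802, 0.018]
ee_rot: [0.707, 0.707, -0.0, -0.0]
force: [-1.1, -0.8, 0.9]
opening: 0.05
```

>>> step_arm([
  {"travel":[0,0.1,0],"turn":0,"claw":0},
  {"travel":[0,0.1,0],"turn":0,"claw":0},
  {"travel":[0,0.1,0],"turn":0,"claw":0},
])

```text
clock: 6.4
eef_pos: [0.4867, -0.0802, 0.018]
ee_rot: [0.707, 0.707, 0.0, -0.0]
force: [-1.4, 1.0, -0.1]
opening: 0.054
```

>>> step_arm([
  {"travel":[0,0.1,0],"turn":0,"claw":0},
  {"travel":[0,0.1,0],"turn":0,"claw":0},
])

```text
clock: 6.57
eef_pos: [0.4888, -0.0802, 0.0181]
ee_rot: [0.707, 0.707, 0.0, 0.0]
force: [-1.1, 0.5, -1.8]
opening: 0.054
```

>>> step_arm([
  {"travel":[0,0.1,0],"turn":0,"claw":0},
  {"travel":[0,0.1,0],"turn":0,"claw":0},
])

```text
clock: 6.73
eef_pos: [0.4907, -0.0803, 0.0181]
ee_rot: [0.707, 0.707, 0.0, -0.0]
force: [-1.2, -0.8, -1.3]
opening: 0.05
```

>>> step_arm([
  {"travel":[0,0.1,0.01],"turn":0,"claw":0},
  {"travel":[0,0.1,0],"turn":0,"claw":0},
])

```text
clock: 6.9
eef_pos: [0.4926, -0.0803, 0.018]
ee_rot: [0.707, 0.707, -0.0, -0.0]
force: [-1.2, -0.3, -1.6]
opening: 0.052
```

>>> step_arm([
  {"travel":[0,0.1,0],"turn":0,"claw":0},
  {"travel":[0,0.1,0],"turn":0,"claw":0},
])

```text
clock: 7.07
eef_pos: [0.4946, -0.0802, 0.018]
ee_rot: [0.707, 0.707, -0.0, -0.0]
force: [-0.4, 0.1, -1.4]
opening: 0.052
```

Run:
```python
from h import *
print(bot.get_obs()['eef_pos'],bot.get_obs()['force'])
im=imaging.get_image("top"); im2=imaging.get_image("scene")
cv2.imwrite("pics/c4.png",np.hstack([cv2.resize(im[120:210,210:305],(400,379),interpolation=cv2.INTER_CUBIC),cv2.resize(im2[150:270,165:290],(395,379),interpolation=cv2.INTER_CUBIC)]))
```

```text
[ 0.49464867 -0.08024478  0.01803051] [-0.35883453  0.13612927 -1.39487482]
```

View pics/c4.png

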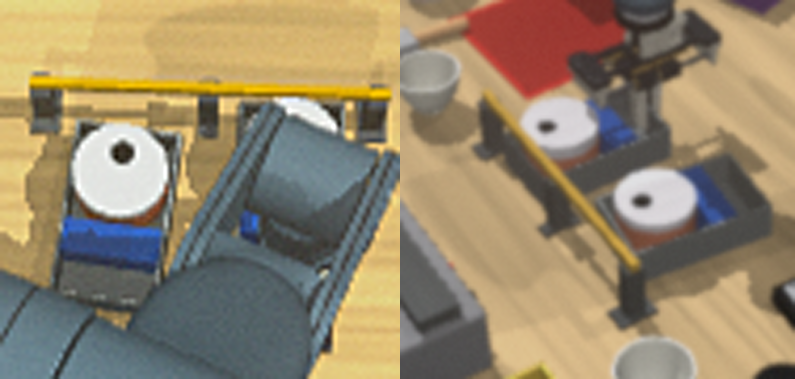

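The top view shows the can front just reaching the bar, with no force yet. I'll carry on in 1 mm rows.

>>> step_arm([
  {"travel":[0,0.1,0.02],"turn":0,"claw":0},
  {"travel":[0,0.1,0],"turn":0,"claw":0},
])

```text
clock: 7.33
eef_pos: [0.496, -0.0802, 0.018]
ee_rot: [0.707, 0.707, -0.0, -0.0]
force: [-3.6, -0.7, 3.8]
opening: 0.054
```

>>> step_arm([
  {"travel":[0,0.1,0],"turn":0,"claw":0},
  {"travel":[0,0.1,0],"turn":0,"claw":0},
])

```text
clock: 7.5
eef_pos: [0.4964, -0.0801, 0.018]
ee_rot: [0.707, 0.707, -0.001, -0.002]
force: [-12.9, -2.0, 11.5]
opening: 0.053
```

>>> step_arm([
  {"travel":[0,0.1,0],"turn":0,"claw":0},
  {"travel":[0,0.1,0],"turn":0,"claw":0},
])

```text
clock: 7.67
eef_pos: [0.4965, -0.0801, 0.018]
ee_rot: [0.707, 0.707, -0.003, -0.003]
force: [-19.1, -3.8, 17.8]
opening: 0.049
```

That is contact: the reaction has risen to 19 N at TCP x 0.4965 and the carrier has stalled. The right-hand can is therefore the too-tall one. I'll draw it back at once.

>>> step_arm([
  {"travel":[0,-0.5,0],"turn":0,"claw":0},
  {"travel":[0,-0.3,0],"turn":0,"claw":0},
  {"travel":[0,0,0],"turn":0,"claw":0},
])

```text
clock: 7.92
eef_pos: [0.4927, -0.0804, 0.018]
ee_rot: [0.707, 0.707, 0.0, 0.0]
force: [-1.9, -0.5, 0.9]
opening: 0.049
```

Run:
```python
from h import *
print(bot.get_obs()['eef_pos'],bot.get_obs()['force'])
im=imaging.get_image("top"); im2=imaging.get_image("scene")
cv2.imwrite("pics/c5.png",np.hstack([cv2.resize(im[120:210,210:305],(400,379),interpolation=cv2.INTER_CUBIC),cv2.resize(im2[150:270,165:290],(395,379),interpolation=cv2.INTER_CUBIC)]))
```

```text
[ 0.49270114 -0.08040025  0.01803008] [-1.94081058 -0.47160713  0.87736152]
```

View pics/c5.png

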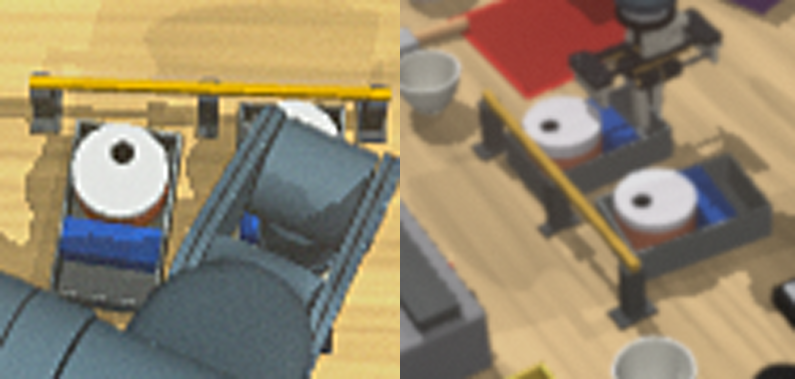

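The can is still upright and has come away from the bar. Now I'll draw the carrier back and slide it sideways to the mat.

>>> step_arm([
  {"travel":[0,-0.4,0],"turn":0,"claw":0},
  {"travel":[0,-0.8,0],"turn":0,"claw":0},
  {"travel":[0,-1.1,0],"turn":0,"claw":0},
  {"travel":[0,-1.2,0],"turn":0,"claw":0},
  {"travel":[0,-1.2,0],"turn":0,"claw":0},
  {"travel":[0,-1.2,0],"turn":0,"claw":0},
  {"travel":[0,-1.2,0],"turn":0,"claw":0},
  {"travel":[0,-1.2,0],"turn":0,"claw":0},
  {"travel":[0,-1.1,0],"turn":0,"claw":0},
  {"travel":[0,-0.9,0],"turn":0,"claw":0},
  {"travel":[-0.2,-0.6,0],"turn":0,"claw":0},
  {"travel":[-0.4,-0.3,0],"turn":0,"claw":0},
], grip_force=40)

```text
clock: 9.02
eef_pos: [0.3798, -0.0859, 0.018]
ee_rot: [0.707, 0.707, 0.0, -0.0]
force: [0.9, 2.3, 1.7]
opening: 0.051
```

>>> step_arm([
  {"travel":[-0.7,0,0],"turn":0,"claw":0},
  {"travel":[-1,0,0],"turn":0,"claw":0},
  {"travel":[-1.2,0,0],"turn":0,"claw":0},
  {"travel":[-1.2,0,0],"turn":0,"claw":0},
  {"travel":[-1.2,0,0],"turn":0,"claw":0},
  {"travel":[-1.2,0,0],"turn":0,"claw":0},
  {"travel":[-1.2,0,0],"turn":0,"claw":0},
  {"travel":[-1.2,0,0],"turn":0,"claw":0},
  {"travel":[-1.2,0,0],"turn":0,"claw":0},
  {"travel":[-1.2,0,0],"turn":0,"claw":0},
])

```text
clock: 9.85
eef_pos: [0.3803, -0.1996, 0.018]
ee_rot: [0.707, 0.707, 0.0, -0.001]
force: [0.8, 4.1, 6.5]
opening: 0.052
```

>>> step_arm([
  {"travel":[-1.3,0,0],"turn":0,"claw":0},
  {"travel":[-1.4,0,0],"turn":0,"claw":0},
  {"travel":[-1.4,0,0],"turn":0,"claw":0},
  {"travel":[-1.4,0,0],"turn":0,"claw":0},
  {"travel":[-1.4,0,0],"turn":0,"claw":0},
  {"travel":[-1.4,0,0],"turn":0,"claw":0},
  {"travel":[-1.4,0,0],"turn":0,"claw":0},
  {"travel":[-1.3,0,0],"turn":0,"claw":0},
  {"travel":[-1.2,0,0],"turn":0,"claw":0},
  {"travel":[-1,0,0],"turn":0,"claw":0},
  {"travel":[-0.8,0,0],"turn":0,"claw":0},
  {"travel":[-0.4,0,0],"turn":0,"claw":0},
])

```text
clock: 10.85
eef_pos: [0.3802, -0.3441, 0.018]
ee_rot: [0.707, 0.707, 0.0, -0.0]
force: [0.9, 5.9, 9.3]
opening: 0.05
```

Run:
```python
from h import *
print(bot.get_obs()['eef_pos'],bot.get_obs()['force'])
im=imaging.get_image("top"); im2=imaging.get_image("scene")
cv2.imwrite("pics/c6.png",np.hstack([cv2.resize(im[120:250,270:395],(390,405),interpolation=cv2.INTER_CUBIC),cv2.resize(im2[100:225,155:280],(405,405),interpolation=cv2.INTER_CUBIC)]))
```

```text
[ 0.3801681  -0.34408046  0.01801423] [0.85394875 5.8687294  9.26773352]
```

View pics/c6.png

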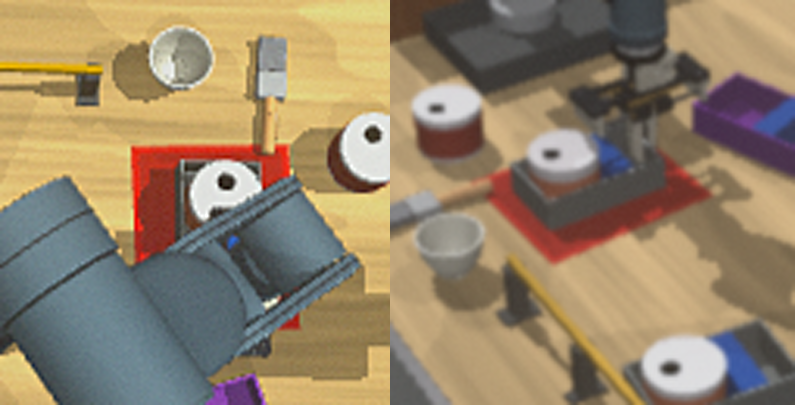

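The carrier is wholly on the red mat, upright, with clear margins. I'll release it and lift straight up.

>>> step_arm([
  {"travel":[0,0,-0.03],"turn":0,"claw":0},
  {"travel":[0,0,0],"turn":0,"claw":35},
  {"travel":[0,0,0],"turn":0,"claw":35},
  {"travel":[0,0,0],"turn":0,"claw":35},
  {"travel":[0,0,-0.5],"turn":0,"claw":35},
  {"travel":[0,0,-1.5],"turn":0,"claw":35},
  {"travel":[0,0,-3],"turn":0,"claw":35},
  {"travel":[0,0,-3.5],"turn":0,"claw":35},
  {"travel":[0,0,-3.5],"turn":0,"claw":35},
  {"travel":[0,0,-3.5],"turn":0,"claw":35},
  {"travel":[0,0,-3],"turn":0,"claw":35},
  {"travel":[0,0,-1.5],"turn":0,"claw":35},
])

```text
clock: 11.95
eef_pos: [0.3814, -0.3443, 0.2229]
ee_rot: [0.707, 0.707, -0.001, 0.003]
force: [0.8, -0.6, -1.1]
opening: 0.347
```

>>> step_arm([
  {"travel":[1.5,0.2,0],"turn":0,"claw":35},
  {"travel":[3,0.5,0],"turn":0,"claw":35},
  {"travel":[4,0.8,0],"turn":0,"claw":35},
  {"travel":[4,0.8,0],"turn":0,"claw":35},
  {"travel":[4,0.8,0],"turn":0,"claw":35},
  {"travel":[4,0.8,0],"turn":0,"claw":35},
  {"travel":[4,0.8,0],"turn":0,"claw":35},
  {"travel":[4,0.8,0],"turn":0,"claw":35},
  {"travel":[4,0.8,0],"turn":0,"claw":35},
  {"travel":[4,0.7,0],"turn":0,"claw":35},
  {"travel":[3,0.7,0],"turn":0,"claw":35},
  {"travel":[3,0.5,0],"turn":0,"claw":35},
])

```text
clock: 12.95
eef_pos: [0.4611, 0.0848, 0.2169]
ee_rot: [0.707, 0.707, -0.001, -0.001]
force: [0.7, -0.3, 0.1]
opening: 0.351
```

>>> step_arm([
  {"travel":[2,0.1,0],"turn":0,"claw":35},
  {"travel":[0,0,0],"turn":2.5,"claw":35},
  {"travel":[0,0,0],"turn":3,"claw":35},
  {"travel":[0,0,0],"turn":0,"claw":35},
])

```text
clock: 13.28
eef_pos: [0.4619, 0.1031, 0.2168]
ee_rot: [0.74, 0.672, -0.001, -0.001]
force: [-1.0, 0.0, -0.1]
opening: 0.348
```

Run:
```python
from h import *
print(bot.get_obs()['eef_pos'],bot.get_obs()['ee_rot'])
im=imaging.get_image("wrist"); cv2.imwrite("pics/w7.png",im)
im2=imaging.get_image("top"); cv2.imwrite("pics/t7.png",cv2.resize(im2[110:260,200:400],(800,600),interpolation=cv2.INTER_CUBIC))
C=cam("wrist")
```

```text
[0.46191992 0.10313644 0.21675383] [ 0.74038012  0.67218685 -0.00099153 -0.00106371]
```

View pics/w7.png

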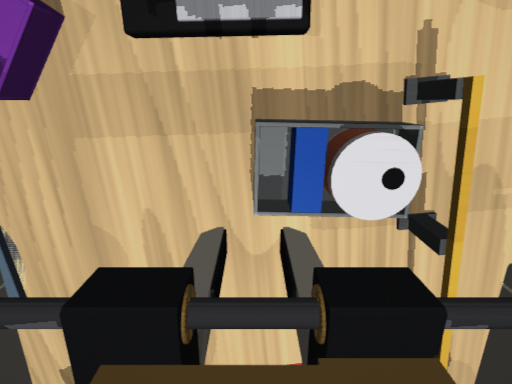

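View pics/t7.png

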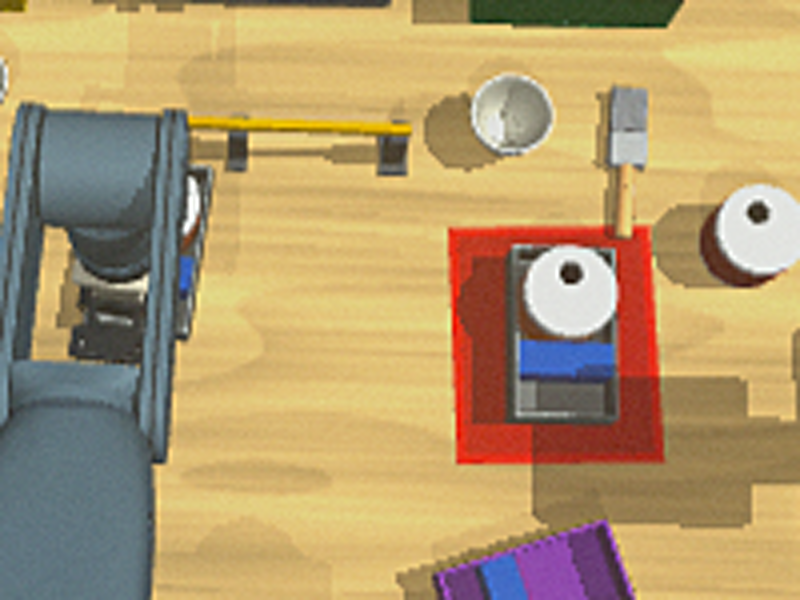

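The top crop shows the tall-can carrier inside the mat, at columns 505–618 against the mat's 450–660. In the wrist view the tool is aligned with the left carrier, rear edge at column 255. I'll go down to grip it.

>>> step_arm([
  {"travel":[0.1,0.25,1.5],"turn":0,"claw":35},
  {"travel":[0,0,3],"turn":0,"claw":35},
  {"travel":[0,0,3.5],"turn":0,"claw":35},
  {"travel":[0,0,3.5],"turn":0,"claw":35},
  {"travel":[0,0,3],"turn":0,"claw":35},
  {"travel":[0,0,2.4],"turn":0,"claw":35},
  {"travel":[0,0,1.6],"turn":0,"claw":35},
  {"travel":[0,0,0.9],"turn":0,"claw":35},
  {"travel":[0,0,0.4],"turn":0,"claw":35},
  {"travel":[0,0,0],"turn":0,"claw":35},
])

```text
clock: 14.22
eef_pos: [0.4659, 0.1024, 0.0197]
ee_rot: [0.74, 0.672, -0.0, -0.0]
force: [0.5, -0.0, 0.4]
opening: 0.353
```

Run:
```python
from h import *
print(bot.get_obs()['eef_pos'],bot.get_obs()['force'])
im=imaging.get_image("wrist"); cv2.imwrite("pics/w8.png",im)
```

```text
[0.46585924 0.1023635  0.01969997] [ 0.48309833 -0.0085997   0.35012173]
```

View pics/w8.png

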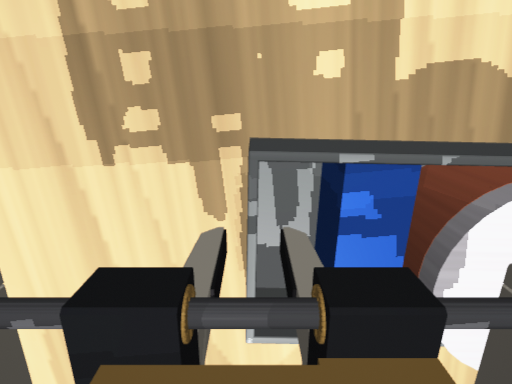

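The rear wall (column ~253) lies between the fingers. I'll close on it.

>>> step_arm([
  {"travel":[0,0,0],"turn":0,"claw":20},
  {"travel":[0,0,0],"turn":0,"claw":10},
  {"travel":[0,0,0],"turn":0,"claw":0},
  {"travel":[0,0,0],"turn":0,"claw":0},
  {"travel":[0,0,0],"turn":0,"claw":0},
  {"travel":[0,0,0],"turn":0,"claw":0},
], grip_force=30)

```text
clock: 14.77
eef_pos: [0.4663, 0.1024, 0.0206]
ee_rot: [0.74, 0.672, 0.0, 0.0]
force: [-1.7, -0.9, 4.8]
opening: 0.055
```

>>> step_arm([
  {"travel":[0,-0.2,-0.02],"turn":0,"claw":0},
  {"travel":[0,-0.4,0],"turn":-0.5,"claw":0},
  {"travel":[-0.1,-0.2,0],"turn":-1,"claw":0},
  {"travel":[-0.2,0,0],"turn":-1,"claw":0},
  {"travel":[-0.2,0,0],"turn":-1,"claw":0},
  {"travel":[-0.3,0,0],"turn":-1,"claw":0},
  {"travel":[-0.2,0,0],"turn":-1,"claw":0},
  {"travel":[-0.2,0,0],"turn":0,"claw":0},
  {"travel":[0,0,0],"turn":0,"claw":0},
])

```text
clock: 15.52
eef_pos: [0.4578, 0.0912, 0.0206]
ee_rot: [0.707, 0.707, 0.0, -0.0]
force: [-0.2, 2.1, 5.2]
opening: 0.053
```

Run:
```python
from h import *
print(bot.get_obs()['eef_pos'],bot.get_obs()['force'])
im=imaging.get_image("top"); im2=imaging.get_image("scene")
cv2.imwrite("pics/c9.png",np.hstack([cv2.resize(im[120:210,210:305],(400,379),interpolation=cv2.INTER_CUBIC),cv2.resize(im2[150:270,165:290],(395,379),interpolation=cv2.INTER_CUBIC)]))
```

```text
[0.45782091 0.09115782 0.02056911] [-0.15830962  2.07186101  5.174051  ]
```

View pics/c9.png

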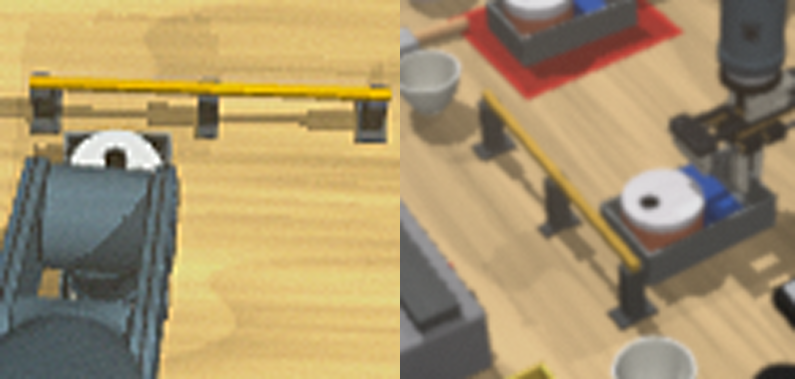

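>>> step_arm([
  {"travel":[-0.1,0.1,-0.03],"turn":0,"claw":0},
  {"travel":[-0.2,0.3,0],"turn":0,"claw":0},
  {"travel":[-0.2,0.4,0],"turn":0,"claw":0},
  {"travel":[0,0.5,0],"turn":0,"claw":0},
  {"travel":[0,0.5,0],"turn":0,"claw":0},
  {"travel":[0,0.5,0],"turn":0,"claw":0},
  {"travel":[0,0.4,0],"turn":0,"claw":0},
  {"travel":[0,0.2,0],"turn":0,"claw":0},
  {"travel":[0,0.1,0],"turn":0,"claw":0},
])

```text
clock: 16.37
eef_pos: [0.4859, 0.0859, 0.0206]
ee_rot: [0.707, 0.707, -0.002, -0.001]
force: [-8.8, -0.6, 12.6]
opening: 0.055
```

>>> step_arm([
  {"travel":[0,0.1,0],"turn":0,"claw":0},
  {"travel":[0,0.1,0],"turn":0,"claw":0},
  {"travel":[0,0.1,0],"turn":0,"claw":0},
])

```text
clock: 16.62
eef_pos: [0.4885, 0.0859, 0.0206]
ee_rot: [0.707, 0.707, -0.002, -0.001]
force: [-7.7, 0.4, 9.3]
opening: 0.048
```

>>> step_arm([
  {"travel":[0,0,-0.03],"turn":0,"claw":0},
  {"travel":[0,0,-0.02],"turn":0,"claw":0},
  {"travel":[0,0,0],"turn":0,"claw":0},
])

```text
clock: 16.87
eef_pos: [0.49, 0.086, 0.0206]
ee_rot: [0.707, 0.707, -0.001, -0.001]
force: [-2.9, -0.4, -0.3]
opening: 0.048
```

Run:
```python
from h import *
print(bot.get_obs()['eef_pos'],bot.get_obs()['force'])
im=imaging.get_image("top"); im2=imaging.get_image("scene")
cv2.imwrite("pics/c10.png",np.hstack([cv2.resize(im[120:210,210:305],(400,379),interpolation=cv2.INTER_CUBIC),cv2.resize(im2[150:270,165:290],(395,379),interpolation=cv2.INTER_CUBIC)]))
```

```text
[0.48999933 0.0859739  0.02061864] [-2.89368613 -0.38733525 -0.27213586]
```

View pics/c10.png

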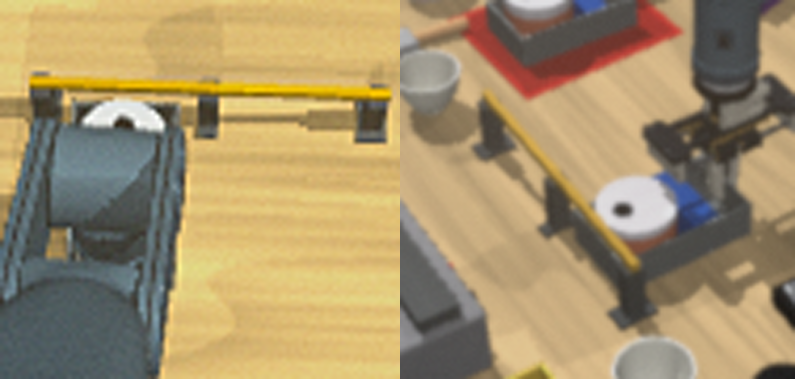

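Both views show the can front at the bar with the lane clear. The drag has dropped to 2.9 N. I'll continue slowly past the point where the tall can stopped.

>>> step_arm([
  {"travel":[0,0.1,0],"turn":0,"claw":0},
  {"travel":[0,0.1,0],"turn":0,"claw":0},
  {"travel":[0,0.1,0],"turn":0,"claw":0},
])

```text
clock: 17.22
eef_pos: [0.4938, 0.0862, 0.0209]
ee_rot: [0.707, 0.707, -0.0, -0.0]
force: [-1.3, -0.1, -2.1]
opening: 0.052
```

>>> step_arm([
  {"travel":[0,0.1,0],"turn":0,"claw":0},
  {"travel":[0,0.1,0],"turn":0,"claw":0},
])

```text
clock: 17.38
eef_pos: [0.4958, 0.0863, 0.021]
ee_rot: [0.707, 0.707, -0.0, -0.0]
force: [-1.4, -0.1, -2.4]
opening: 0.054
```

>>> step_arm([
  {"travel":[0,0.1,0],"turn":0,"claw":0},
  {"travel":[0,0.1,0],"turn":0,"claw":0},
])

```text
clock: 17.55
eef_pos: [0.4979, 0.0863, 0.0211]
ee_rot: [0.707, 0.707, -0.0, -0.0]
force: [-0.5, -0.1, -2.7]
opening: 0.051
```

>>> step_arm([
  {"travel":[0,0.1,0.03],"turn":0,"claw":0},
  {"travel":[0,0.1,0.01],"turn":0,"claw":0},
])

```text
clock: 17.72
eef_pos: [0.4999, 0.0863, 0.0207]
ee_rot: [0.707, 0.707, 0.0, -0.0]
force: [-1.5, -0.2, -2.8]
opening: 0.049
```

>>> step_arm([
  {"travel":[0,0.1,0],"turn":0,"claw":0},
  {"travel":[0,0.1,0],"turn":0,"claw":0},
])

```text
clock: 17.88
eef_pos: [0.5019, 0.0863, 0.0208]
ee_rot: [0.707, 0.707, 0.0, 0.0]
force: [-0.4, -0.2, -2.9]
opening: 0.048
```

>>> step_arm([
  {"travel":[0,0.1,0],"turn":0,"claw":0},
  {"travel":[0,0.1,0],"turn":0,"claw":0},
])

```text
clock: 18.05
eef_pos: [0.5039, 0.0862, 0.0208]
ee_rot: [0.707, 0.707, 0.0, 0.0]
force: [-0.9, 0.5, -1.8]
opening: 0.05
```

>>> step_arm([
  {"travel":[0,0.2,0.02],"turn":0,"claw":0},
  {"travel":[0,0.3,0.02],"turn":0,"claw":0},
  {"travel":[0,0.4,0],"turn":0,"claw":0},
  {"travel":[0,0.4,0],"turn":0,"claw":0},
  {"travel":[0,0.3,0],"turn":0,"claw":0},
])

```text
clock: 18.47
eef_pos: [0.5205, 0.0862, 0.0206]
ee_rot: [0.707, 0.707, 0.0, 0.0]
force: [-4.0, -0.2, 4.5]
opening: 0.054
```

Run:
```python
from h import *
print(bot.get_obs()['eef_pos'],bot.get_obs()['force'])
im=imaging.get_image("top"); im2=imaging.get_image("scene")
cv2.imwrite("pics/c11.png",np.hstack([cv2.resize(im[120:210,210:305],(400,379),interpolation=cv2.INTER_CUBIC),cv2.resize(im2[150:270,165:290],(395,379),interpolation=cv2.INTER_CUBIC)]))
```

```text
[0.52046024 0.08622784 0.02060166] [-3.98254587 -0.21105734  4.45133542]
```

View pics/c11.png

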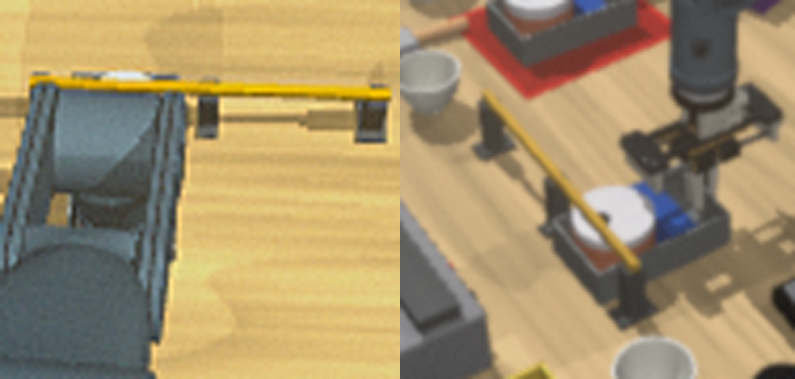

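The can is passing under the bar with only friction forces. I'll continue.

>>> step_arm([
  {"travel":[0,0.3,0],"turn":0,"claw":0},
  {"travel":[0,0.5,0],"turn":0,"claw":0},
  {"travel":[0,0.6,0],"turn":0,"claw":0},
  {"travel":[0,0.6,0],"turn":0,"claw":0},
  {"travel":[0,0.6,0],"turn":0,"claw":0},
  {"travel":[0,0.6,0],"turn":0,"claw":0},
  {"travel":[0,0.6,0],"turn":0,"claw":0},
  {"travel":[0,0.4,0],"turn":0,"claw":0},
  {"travel":[0,0.2,0],"turn":0,"claw":0},
])

```text
clock: 19.32
eef_pos: [0.5643, 0.0862, 0.0206]
ee_rot: [0.707, 0.707, -0.0, -0.0]
force: [-4.9, 0.1, 8.4]
opening: 0.053
```

Run:
```python
from h import *
print(bot.get_obs()['eef_pos'],bot.get_obs()['force'])
im=imaging.get_image("wrist"); im2=imaging.get_image("scene")
cv2.imwrite("pics/c12.png",np.hstack([im[:,100:500],cv2.resize(im2[150:270,165:290],(395,384),interpolation=cv2.INTER_CUBIC)]))
```

```text
[0.56428176 0.08619913 0.0206227 ] [-4.85465279  0.06545805  8.36021264]
```

View pics/c12.png

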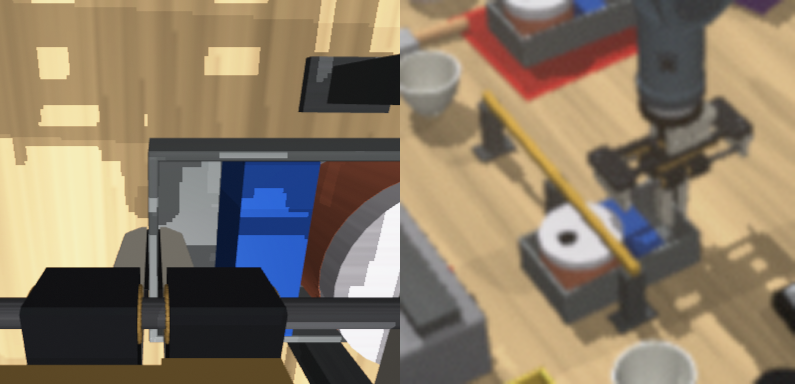

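>>> step_arm([
  {"travel":[0,0.2,-0.02],"turn":0,"claw":0},
  {"travel":[0,0.3,-0.02],"turn":0,"claw":0},
  {"travel":[0,0.4,0],"turn":0,"claw":0},
  {"travel":[0,0.4,0],"turn":0,"claw":0},
  {"travel":[0,0.4,0],"turn":0,"claw":0},
  {"travel":[0,0.3,0],"turn":0,"claw":0},
])

```text
clock: 19.92
eef_pos: [0.5845, 0.0862, 0.0206]
ee_rot: [0.707, 0.707, 0.0, 0.0]
force: [-2.9, -0.3, 2.3]
opening: 0.05
```

>>> step_arm([
  {"travel":[0,0.3,0],"turn":0,"claw":0},
  {"travel":[0,0.4,0],"turn":0,"claw":0},
  {"travel":[0,0.4,0],"turn":0,"claw":0},
  {"travel":[0,0.4,0],"turn":0,"claw":0},
])

```text
clock: 20.25
eef_pos: [0.5993, 0.0862, 0.0206]
ee_rot: [0.707, 0.707, 0.0, 0.0]
force: [-2.8, -0.8, 0.5]
opening: 0.054
```

>>> step_arm([
  {"travel":[0,0.4,0],"turn":0,"claw":0},
  {"travel":[0,0.4,0],"turn":0,"claw":0},
  {"travel":[0,0.4,0],"turn":0,"claw":0},
  {"travel":[0,0.3,0],"turn":0,"claw":0},
  {"travel":[0,0,0],"turn":0,"claw":0},
])

```text
clock: 20.67
eef_pos: [0.615, 0.0861, 0.0206]
ee_rot: [0.707, 0.707, 0.0, 0.0]
force: [0.3, 0.1, -2.9]
opening: 0.053
```

Run:
```python
from h import *
print(bot.get_obs()['eef_pos'],bot.get_obs()['force'])
im=imaging.get_image("top"); im2=imaging.get_image("scene")
cv2.imwrite("pics/c13.png",np.hstack([cv2.resize(im[100:190,210:305],(400,379),interpolation=cv2.INTER_CUBIC),cv2.resize(im2[150:270,165:290],(395,379),interpolation=cv2.INTER_CUBIC)]))
```

```text
[0.61495515 0.08610862 0.02064494] [ 0.28615406  0.12873123 -2.85596374]
```

View pics/c13.png

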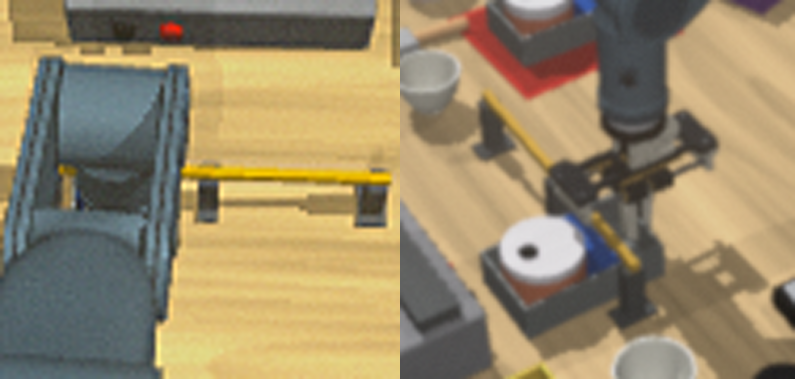

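The can seems to be past the bar, with the bar over the blue block. I'll set the carrier flat, release and lift to check.

>>> step_arm([
  {"travel":[0,0,0.03],"turn":0,"claw":0},
  {"travel":[0,0,0],"turn":0,"claw":35},
  {"travel":[0,0,0],"turn":0,"claw":35},
  {"travel":[0,0,0],"turn":0,"claw":35},
  {"travel":[0,0,-0.5],"turn":0,"claw":35},
  {"travel":[0,0,-1.5],"turn":0,"claw":35},
  {"travel":[0,0,-3],"turn":0,"claw":35},
  {"travel":[0,0,-3.5],"turn":0,"claw":35},
  {"travel":[0,0,-3.5],"turn":0,"claw":35},
  {"travel":[0,0,-3.5],"turn":0,"claw":35},
  {"travel":[0,0,-2],"turn":0,"claw":35},
])

```text
clock: 21.68
eef_pos: [0.6153, 0.0862, 0.2007]
ee_rot: [0.707, 0.707, 0.002, 0.002]
force: [0.7, 0.3, 0.9]
opening: 0.346
```

>>> step_arm([
  {"travel":[-2,-2,0],"turn":0,"claw":35},
  {"travel":[-3,-3,0],"turn":0,"claw":35},
  {"travel":[-3,-3,0],"turn":0,"claw":35},
  {"travel":[-3,-3,0],"turn":0,"claw":35},
  {"travel":[-3,-3,0],"turn":0,"claw":35},
  {"travel":[-3,-3,0],"turn":0,"claw":35},
  {"travel":[-2,-2,0],"turn":0,"claw":35},
])

```text
clock: 22.27
eef_pos: [0.4238, -0.1024, 0.1959]
ee_rot: [0.707, 0.707, -0.0, 0.0]
force: [0.6, -0.7, 0.5]
opening: 0.349
```

Run:
```python
from h import *
print(bot.get_obs()['eef_pos'],bot.get_obs()['force'])
im=imaging.get_image("top"); im2=imaging.get_image("scene")
cv2.imwrite("pics/c14.png",cv2.resize(im[90:240,200:400],(800,600),interpolation=cv2.INTER_CUBIC))
cv2.imwrite("pics/c15.png",cv2.resize(im2[120:270,150:350],(800,600),interpolation=cv2.INTER_CUBIC))
```

```text
[ 0.42384362 -0.1024119   0.19593566] [ 0.62106065 -0.71851877  0.47471883]
```

View pics/c14.png

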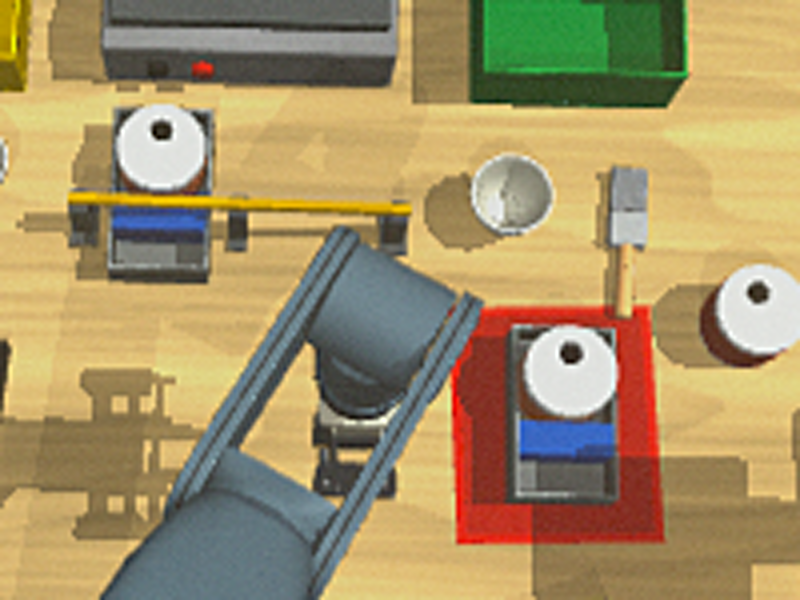

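View pics/c15.png

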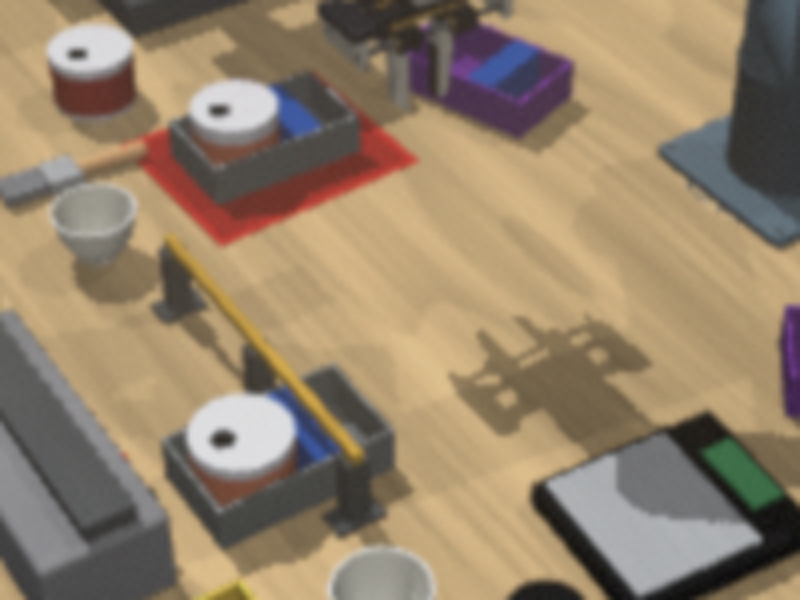

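Run:
```python
from h import *
g=lambda p,z: back("top",(p[0]/4+200-.4,p[1]/4+90-.4),z)[:2].round(4)
print("bar",g((163,195),.0895),"rear",g((157,279),.05),"front",g((162,108),.05),"can top near edge",g((162,190),.074),"block rear",g((160,232),.05))
print("mat carrier",g((510,500),.05),g((618,326),.05),"mat",g((451,310),0),g((663,541),0))
bot.job_done()
```

```text
bar [0.6813 0.0856] rear [0.6011 0.0907] front [0.7949 0.0924] can top near edge [0.6923 0.0877] block rear [0.6535 0.0895]
mat carrier [ 0.3735 -0.2836] [ 0.5629 -0.3992] mat [ 0.5896 -0.2293] [ 0.3419 -0.4543]
the job is handed in; nothing more can be done
```

Both cans have been checked and the job is handed in, at about 22.5 s of the 54 s allowed.

- **Right carrier (too tall):** its can stopped against the bar at TCP x 0.4965. I drew it back, slid it onto the red mat and released it. The last top view shows the can upright and the carrier wholly on the mat, with margins of about 27 mm or more. The reaction rose to 19 N before I backed off, because I had sent several small moves together. That is more of a push than a light touch.
- **Left carrier (good):** I straightened it and slid it under the bar. It passed the tall can's stopping point with 0.5–1.5 N of drag, and only friction forces after that. The bar now stands over the blue block, about 30 mm behind the carrier's origin. In the last top view:
  - The near edge of the can is at x 0.692.
  - The bar is at x 0.675–0.681.
  - The pocket is on the near side, ending at x 0.6535.
- **Disagreements:** the pixel estimates differ by up to about 12 mm from the positions I worked out from the arm and the contact. For the left carrier's rear, the picture gives 0.601 and the arm 0.6125. Both put the bar in the permitted range.
- **Carriers flat:** I kept them close to flat by trimming the vertical force. During part of the left carrier's slide the tool rose about 0.5 mm, with up to 2.9 N of lift, until I lowered it.
- **Other things:** nothing else I could see in the pictures was moved, and the arm was clear of everything when I handed in.

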